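# Run a roller up the checking ramp and lock it in

## Robot

A 6-joint arm with a two-finger parallel gripper is mounted at the origin on the work surface. World frame = base frame: x ahead of the robot, y to its left, z up, the work surface at z = 0. Lengths are in mm, angles in rad, forces in N, time in s.
With the tool pointing down it reaches from about 350 to 775 mm from the base axis. Payload 7.3 kg.
Tool frame: the origin (TCP) lies at the very end of the fingers, on their centre line; the grasp point (between the pads) lies 19 mm behind it; z points along the fingers, y is the line along which they close (so a half turn about z gives the same grasp; the last joint's range is limited). The gripper opens to 92 mm and grips with 3 to 60 N. Pads are 19 mm wide; open, the fingers measure 130 mm over their backs; the gripper's body (75 mm by 190 mm) begins 47 mm behind the grasp point.
Start: joints at [1.167, 0.342, 1.524, -0, 1.275, -0.146], TCP at [133.835, 507.674, 226.741] pointing down, gripper open.
Joint ranges: [-2.53, 2.53], [-0.77, 2.02], [0.04, 2.7], [-1, 4.14], [0.28, 2.66], [-3.11, 3.11]. Speed limits (rad/s): [2.57, 2.57, 3.14, 3.14, 3.14, 3.14].

## Interface

Orientations are given as [roll, pitch, yaw] about the fixed x, y, z axes, in that order (R = Rz(yaw) Ry(pitch) Rx(roll)).
In Python, from plant import bot gives the robot as it stands.
- The arm moves only by the tool apply_moves, never from a script. Its argument "motion" is text: rows parted by semicolons, each of 4 numbers parted by spaces: the shift along the tool's x, y, z in m, then the turn about the tool's z in degrees. A call has 1 to 8 rows; each row shifts and turns the commanded pose from where the row before left it, along the tool's axes as they then stand; what a row does not reach is not made up. A row lasts 1/8 s, in which the tool goes at most 62.5 mm and 10.7 degrees, less where a joint would pass 70% of its speed; a pose out of reach is approached as far as the arm can. A call with a gripper value outside its range is refused whole. "fingers" is the opening, from -1 (shut) to 1 (fully open), set as the call begins (left out, the last holds). The fingers move at their own pace and stop on an object; the grip force is fixed at half the most. Time passes only in rows, so rows that do not move let the fingers close. It gives the time, the measured TCP pose, the force, the opening and the grip force at its end, in the units of the state.
- bot.get_obs(): the state, without advancing time (a new reading comes with each control period).
- bot.capture(name): name is "scene" or "top"; returns a dict with "img" (480x640x3 uint8, blue, green, red), "range_z" (480x640 float32, mm along the optical axis (not along the pixel's ray), 0 where there is no reading), "fx", "fy", "cx", "cy" (pixels), "world_from_camera" (4x4, takes a point from camera to world coordinates). Camera axes: x right, y down, z forward; pixel columns grow to the right and rows downward; lengths in mm; the calibration is good to about 2 mm. A picture is of the moment at which its call begins.
- bot.close_job(): hands the job in; it is judged then, once.
Trained networks look in a picture, given as the dict that the camera call returned (one of the last four; its "shot" number tells which), for a name from the list of things; names that differ only in an ending like _2 or _b are one class to them, and where a whole thing is asked for, a point or a joint stands for the part that bears it (a point fixed in the world has none). Each returns a list of dicts, best first, with "p" (0 to 1); they miss things now and then, are a little off and sometimes report something else, mostly with a low value. They report only what shows in the picture. A call takes as long as a camera call. They do not tell look-alikes from the thing itself.
- bot.cut_out(picture, thing): "pixels" (480x640 bool, what is visible of it) and "point" ([column, row] in pixels, amid what is visible of it).
The state is a dict: "time": time; "joint_positions": joint angles; "dq": joint speeds; "tau": joint torques, N m; "tool_pos": TCP position; "tcp_rot": TCP orientation; "contact_force": force on the tool from outside, world axes, zero at the start; "moment": the same for the moment, N m; "grip_width": finger opening in mm; "finger_force": force on a finger pad.
Only numpy, scipy, OpenCV 4.12 (cv2) and the standard library are available. Lean on these libraries where they do the work, as an engineer would, in place of code of your own. Each camera call takes 0.05 s, during which the arm holds its last target. There are 200 camera calls.

## Task

With a fingertip, push the aluminium roller from the foot of the checking ramp steadily up the slope until it drops into the seat against the stop plate, keeping the finger behind it so that it never runs or rolls back free on the slope. Then push the keeper's knob fully home so that its bolt lies across the ramp behind the roller, and take the hand away. Push only: grip and lift nothing, and leave the other things on the bench where they are.

Things in the scene. Friction and masses are not known exactly. Their poses are not given: they have to be found in the camera images.
- ramp: Aluminium checking ramp, 80 mm wide, fixed. Origin on the bench under its middle (bench z = 0); x uphill, y across (left as one looks uphill), z up. By x: level landing 8 mm high, -175 to -70 mm, end lip at -172 mm standing 10 mm over it; slope to +70 mm; then the seat; a dial gauge up to 52 mm high behind the stop, to 195 mm. Dark side rails 6 mm over the running surface, 64 mm apart inside.
- slope_foot (a point): Point on the running surface at the lower end of the slope, middle of the width: x = -70, z = 8 mm of the ramp; axes as the ramp's. From here the slope rises straight at 8 degrees to the crest at x = +70, z = 28 mm of the ramp.
- seat (a point): Point on the seat's level floor under the axis of a seated roller, at x = 83.5, y = 0, z = 25 mm of the ramp; axes as the ramp's. The floor is 3 mm below the crest and ends at the steel stop plate, whose face is 25 mm uphill of this point and whose top is 70 mm above the bench.
- guide (a point): Middle of the top of the keeper's guide block beside the ramp, at x = 47, y = 80, z = 27 mm of the ramp. The block measures 30 mm in x and 78 mm in y; at its ramp end a bracket round the bolt (y = 41 to 59 mm) is 50 mm high.
- roller: Loose polished (slippery) aluminium roller with dark end faces, 50 mm diameter, 60 mm long, 0.22 to 0.45 kg, rolls freely. Origin at its centre; its own y is its axis, lying across the ramp; x and z turn as it rolls. Starts on the landing, centre 33 mm above the bench. Seated at the stop its centre is 25 mm above point seat and it stays when let go; on the slope it rolls back.
- keeper (a joint): Travel of the keeper, a steel slide bolt 14 mm wide, 31 to 43 mm above the bench, crossing the ramp at its x = 47 mm. 0 = drawn out, way clear; 0.040 m = fully home at its end stop, bar across the ramp behind a seated roller. Starts at 0 to 0.004, clear of the way; home, the bar reaches the middle of the ramp. It slides towards the ramp's -y, moves at about 1.5 N and stays where it is left.
- keeper_knob (a point): On the axis of the keeper's knob at the outer end of the bolt: an upright plain steel post 18 mm in diameter, spanning 31 to 71 mm above the bench; the point is 57 mm above it. At joint value q it is at x = 47 mm, y = 104 mm - q of the ramp. Beyond it in +y stands only the 27 mm high guide block, to y = 119 mm.
- wood_block: Bystander, loose on the bench on the ramp's -y side: pale wooden block 75 x 55 x 30 mm with a 16 mm hole. Leave it where it is.
- bush: Bystander, loose on the bench on the ramp's +y side: short brass bush standing on end, 40 mm outside, 24 mm bore, 30 mm high. Leave it where it is.
- washer: Bystander, loose on the bench on the ramp's +y side: flat steel washer, 34 mm across, 6 mm thick. Leave it where it is.
- bolt_a: Bystander, loose on the bench on the ramp's -y side: steel hex bolt standing on its head, 45 mm high, head 22 mm. Leave it where it is.
- bolt_b: Bystander, loose on the bench on the ramp's -y side: steel hex bolt standing on its head, 35 mm high, head 22 mm. Leave it where it is.
- screwdriver: Bystander, loose on the bench on the ramp's -y side: screwdriver lying roughly along the ramp. Leave it where it is.
- jar: Bystander, loose on the bench on the ramp's +y side: small closed glass jar, 44 mm across, 45 mm high. Leave it where it is.
Things that resemble listed ones, but are neither listed nor needed, are in the scene too. Leave any brown or red look-alike of the roller alone.

How it is judged (in metres and radians):
On the way, in this order (a step that is already met when the one before it is completed fails the run):
1. the roller is in the seat against the stop while the keeper is still drawn out (x of roller in the frame of ramp between 0.077 and 0.089 m and y of roller in the frame of ramp between -0.005 and 0.005 m and z of roller in the frame of ramp between 0.046 and 0.0525 m and angle between the y axis of roller and the y axis of ramp, either way round below 0.08 rad and value of joint keeper below 0.02 m), for 0.2 s.
2. the keeper is pushed home behind the roller (x of roller in the frame of ramp between 0.077 and 0.089 m and y of roller in the frame of ramp between -0.005 and 0.005 m and z of roller in the frame of ramp between 0.046 and 0.0525 m and angle between the y axis of roller and the y axis of ramp, either way round below 0.08 rad and value of joint keeper above 0.036 m), for 0.2 s.
At the end, for the whole second after the job is handed in: The roller rests in the seat at the stop (centre 77 to 89 mm up the ramp's x, within 5 mm of its middle line, 46 to 52.5 mm high, axis within 0.08 rad of square across), not moving, and the keeper is at least 36 mm in (all of step 2 and linear speed of roller below 0.02 m/s); the robot touches nothing.
It fails at once if the roller ran free on the slope (over 0.2 m/s with no finger on it) (x of roller in the frame of ramp between -0.065 and 0.06 m and linear speed of roller above 0.2 m/s and contact force between the fingers and roller below 0.02 N).
It fails at once if the roller was lifted more than about 13 mm off the ramp (z of roller in the frame of ramp above 0.066 m or (x of roller in the frame of ramp below -0.05 m and z of roller in the frame of ramp above 0.05 m) or (x of roller in the frame of ramp below 0 m and z of roller in the frame of ramp above 0.057 m)).
It fails at once if the roller was gripped (distance between the grasp point and roller below 0.015 m and contact force between the fingers and roller above 1 N).
It fails at once if the keeper's knob was gripped (distance between the grasp point and keeper_knob below 0.012 m and contact force between the fingers and anything else above 1 N).
It fails at once if a bystander was moved more than 15 mm (distance of any of wood_block, bush, washer, bolt_a, bolt_b, screwdriver, jar from where it was at the start of the episode above 0.015 m).
It also fails if it takes over 58 s, if anything falls off the work surface, if the arm or the gripper's body presses on something with over 40 N, if the wrist force passes 120 N, or if a joint passes its speed limit or range.

## Working session

There is one attempt and no reset: what is moved stays moved. The work goes in short steps, Python scripts to look and compute and a tool call to move; the robot and the scene stay as the last step left them, time stands still between calls to the robot, and variables do not carry over. Pictures are saved under pics/ and viewed, at most 10 in all, crops included, and the job is handed in when it is done.

Besides the shell and the picture viewer there is one more tool, called after ">>>" by a JSON object that holds its "name" and its "arguments". apply_moves: Moves the arm, as the interface text tells. Its arguments: {"type":"object","properties":{"motion":{"type":"string"},"fingers":{"type":"number"}},"required":["motion"]}

```bash
mkdir -p pics; cat > h.py <<'E'
import numpy as np, cv2
from plant import bot
def pts(c, mask):
    v,u=np.nonzero(mask & (c["range_z"]>0)); z=c["range_z"][v,u]
    P=np.c_[(u-c["cx"])*z/c["fx"],(v-c["cy"])*z/c["fy"],z,np.ones_like(z)]
    return (P@np.array(c["world_from_camera"]).T)[:,:3]
E
python3 - <<'E'
from h import *
ims=[]
for n in("scene","top"):
    c=bot.capture(n); cv2.imwrite(f"pics/{n}0.png",c["img"])
    print(n,np.round(c["world_from_camera"],3).tolist(),c["fx"])
    for t in("ramp","roller","keeper","keeper_knob","bush","jar","washer","bolt_a","wood_block","screwdriver"):
        for d in bot.cut_out(c,t)[:4]:
            p=pts(c,d["pixels"]); 
            print(t,round(d["p"],2),np.round(d["point"]),len(p),np.round(np.median(p,0)) if len(p) else"", np.round(np.percentile(p,[2,98],axis=0)).tolist() if len(p) else "")
print(bot.get_obs())
E
```

```text
scene [[-0.245, 0.709, -0.661, 1115.033], [0.969, 0.167, -0.18, 86.663], [-0.017, -0.685, -0.728, 674.272], [0.0, 0.0, 0.0, 1.0]] 506.68587222581823
ramp 0.63 [370. 270.] 9497 [570.   9.  24.] [[472.0, -181.0, 4.0], [655.0, 159.0, 71.0]]
roller 0.92 [164. 249.] 1256 [ 628. -325.   42.] [[598.0, -367.0, 2.0], [647.0, -302.0, 52.0]]
roller 0.84 [323. 187.] 931 [ 414. -104.   41.] [[365.0, -132.0, 2.0], [426.0, -83.0, 52.0]]
roller 0.8 [203. 330.] 1629 [ 758. -199.   44.] [[717.0, -238.0, 3.0], [784.0, -172.0, 52.0]]
roller 0.71 [285. 264.] 1262 [ 622. -109.   52.] [[578.0, -137.0, 17.0], [640.0, -85.0, 60.0]]
keeper 0.52 [368. 215.] 322 [474.  -1.  45.] [[462.0, -13.0, 31.0], [528.0, 17.0, 74.0]]
keeper_knob 0.87 [368. 216.] 308 [473.  -1.  46.] [[462.0, -12.0, 36.0], [528.0, 17.0, 73.0]]
bush 0.96 [290. 228.] 500 [ 508. -140.   24.] [[455.0, -158.0, 1.0], [521.0, -122.0, 33.0]]
jar 0.55 [426. 218.] 617 [447.  95.  40.] [[419.0, 75.0, 7.0], [456.0, 114.0, 48.0]]
jar 0.54 [353. 372.] 1500 [762.  30.  23.] [[731.0, -25.0, 10.0], [780.0, 148.0, 28.0]]
washer 0.63 [327. 239.] 207 [515. -66
[... 2021 characters left out ...]
0, 119.0, 27.0]]
{'time': 1.1, 'joint_positions': array([ 1.16699746e+00,  3.41961332e-01,  1.52407257e+00,  4.06871024e-06,
        1.27542193e+00, -1.46002495e-01]), 'dq': array([ 0.00139831, -0.0003978 ,  0.00056155, -0.0013749 ,  0.00099486,
       -0.00161466]), 'tau': array([-8.92888784e-04, -4.31142461e+01, -2.44482815e+01,  7.18958094e-02,
        4.83831321e-02, -5.18090019e-06]), 'tool_pos': array([133.83737057, 507.67973939, 226.77018317]), 'tcp_rot': array([3.14145672e+00, 1.60541252e-05, 2.88379509e+00]), 'contact_force': array([-0.226077  , -0.43589065,  0.74505022]), 'moment': array([ 0.07724314,  0.01654851, -0.00254491]), 'finger_force': 0.0, 'grip_width': 92.26222777154237}
```

View picture.

View pics/top0.png

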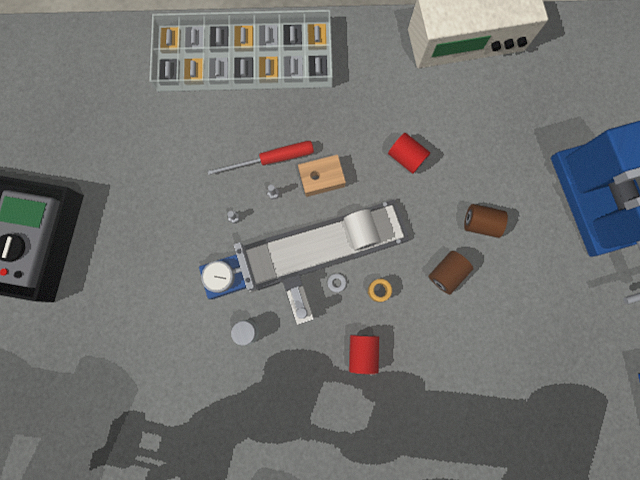

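View pics/scene0.png

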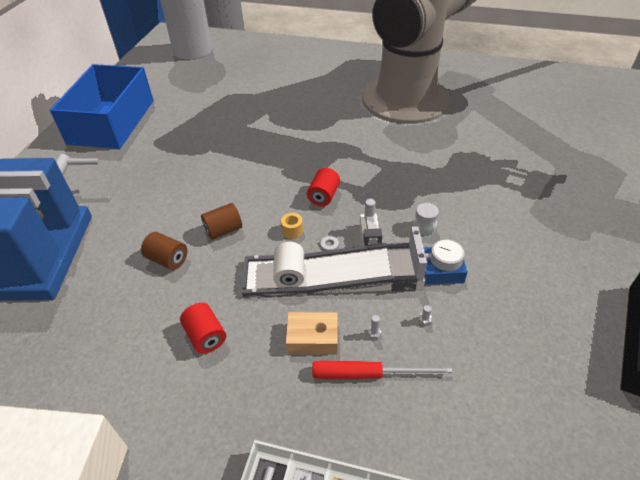

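The target is the silver roller at top (360,230) and scene (289,264). The things it could be taken for in top are red at (410,153) and (365,354), and brown at (487,220) and (452,273). Next I fit the ramp pose and take a close crop.

```bash
cat > fit.py <<'E'
from h import *
from scipy.optimize import minimize
def hm(x,y):
    s=np.interp(x,[-175,-70,70],[8,8,28]); s=np.where(x>70,25,s); s=np.where(x<-170,18,s)
    a=abs(y); s=np.where((a>32)&(x>-170),s+6,s)
    s=np.where(x>108.5,70,s)
    r=np.where((a<40)&(x>-175)&(x<116),s,0)
    g=(abs(x-47)<15)&(y>41)&(y<119); r=np.where(g,np.where(y<59,50,27),r)
    return r
def loc(P,q):
    c,s=np.cos(q[2]),np.sin(q[2]); d=P[:,:2]-q[:2]
    return np.c_[d@[c,s],d@[-s,c],P[:,2]]
def cloud():
    cs=[bot.capture(n) for n in("scene","top")]
    return cs,[pts(c,np.ones((480,640),bool)) for c in cs]
def cost(q,P):
    L=loc(P,q); m=(L[:,0]<118)&(L[:,0]>-210)&(abs(L[:,1])<65)
    e=L[m,2]-hm(L[m,0],L[m,1]); 
    return np.mean(np.minimum(abs(e),10))
def fit(P,q0):
    r=minimize(cost,q0,args=(P,),method="Nelder-Mead",options=dict(initial_simplex=np.array(q0)+np.array([[0,0,0],[12,0,0],[0,12,0],[0,0,.08]])))
    return r.x,r.fun
E
python3 - <<'E'
from fit import *
cs,Ps=cloud()
for P in Ps+[np.vstack(Ps)]:
    best=min((fit(P,[565+a,5+b,1.8+t]) for a in(-8,8) for b in(-10,10) for t in(-.06,.06)),key=lambda r:r[1])
    q=best[0]; print(np.round(q,3),best[1])
    L=loc(P,q)
    m=(abs(L[:,1])<24)&(L[:,0]<-55)&(L[:,0]>-165)&(L[:,2]>40); R=L[m]
    f=minimize(lambda c:np.mean(np.minimum(abs(np.hypot(R[:,0]-c[0],R[:,2]-c[1])-25),4)),[R[:,0].mean(),33],method="Nelder-Mead").x
    mm=(abs(L[:,0]+100)<70)&(abs(L[:,1])<50)&(L[:,2]>45); print("roller",f,np.percentile(L[mm],[1,99],axis=0)[:,1])
    k=L[(abs(L[:,0]-47)<20)&(abs(L[:,1]-100)<25)&(L[:,2]>62)]; print("knob",k.mean(0),np.percentile(k,[2,98],axis=0).round(1).tolist())
    print("stop",np.percentile(L[(abs(L[:,0]-110)<12)&(abs(L[:,1])<45)&(L[:,2]>55)],[5,50,95],axis=0).round(1).tolist())
    c,s=np.cos(q[2]),np.sin(q[2])
    for x,y in[(-100,0),(83.5,0),(47,102)]: print(q[:2]+[c*x-s*y,s*x+c*y])
cv2.imwrite("pics/crop.png",cv2.resize(cs[1]["img"][180:340,190:420],None,fx=3,fy=3))
E
```

```text
[578.279 -20.826   1.86 ] 3.593675266831052
roller [-96.8101594   34.01228972] [-31.40366076  29.34892163]
knob [ 46.73018952 100.96434289  69.72842693] [[39.0, 94.5, 62.5], [54.6, 111.7, 73.7]]
stop [[108.8, -39.2, 57.0], [113.0, -6.9, 70.6], [119.9, 35.4, 73.1]]
[ 606.77067055 -116.6817162 ]
[554.48915034  59.21283358]
[467.1160245  -4.8354832]
[574.741 -18.641   1.861] 2.245139187756064
roller [-97.32732151  32.16790802] [-29.99291206  29.16838506]
knob [ 46.6260522  103.79268405  70.09428134] [[38.8, 95.9, 67.9], [54.6, 111.3, 72.7]]
stop [[108.4, -35.3, 59.3], [113.4, 1.6, 69.4], [119.5, 37.2, 72.0]]
[ 603.3158914  -114.47108704]
[550.88095833  61.37779068]
[463.56373506  -2.74671727]
[575.922 -20.295   1.857] 3.068118729365976
roller [-96.88039389  33.24731534] [-33.47466232  29.17454533]
knob [ 46.70945672 101.84720225  69.91330017] [[37.7, 93.1, 62.9], [55.6, 111.7, 73.4]]
stop [[107.8, -40.2, 57.8], [113.5, -3.1, 69.9], [120.3, 36.1, 72.8]]
[ 604.12166453 -116.23623161]
[552.37476258  59.81634047]
[464.80745777  -3.96623654]
```

View pics/crop.png

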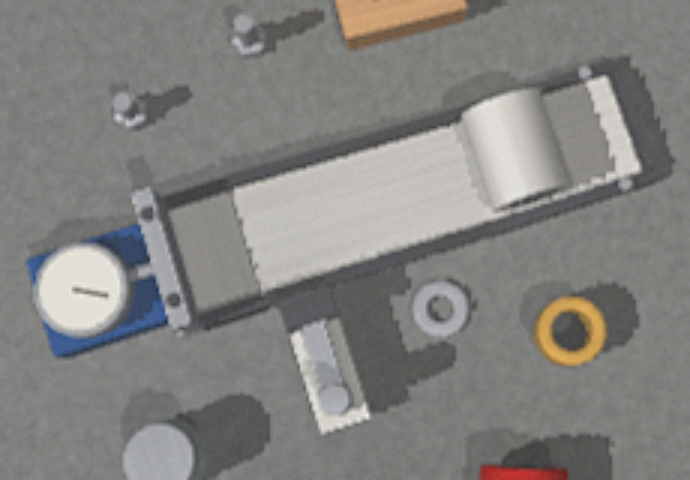

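The crop confirms it: the silver roller is on the landing at crop (515,150), with keeper knob (335,398), washer (440,308) and bush (570,328). The ramp sits at about (576, -20) with yaw 1.859, and the roller at ramp x ≈ -97. First I close the fingers and turn the tool square to the ramp.

>>> {"name": "apply_moves", "arguments": {"motion": "0 0 0 9.8;0 0 0 9.8;0 0 0 9.8;0 0 0 9.8;0 0 0 9.8;0 0 0 9.7;0 0 0 0", "fingers": -1}}

```text
time: 2.08
tool_pos: [133.8, 507.7, 226.8]
tcp_rot: [3.141, -0.0, 1.861]
contact_force: [-0.2, -0.7, 1.1]
grip_width: 26.6
finger_force: 0.0
```

>>> {"name": "apply_moves", "arguments": {"motion": "-0.049 0.017 0 0;-0.049 0.017 0 0;-0.049 0.017 0 0;-0.049 0.017 0 0;-0.049 0.017 0 0;-0.049 0.017 0 0;-0.049 0.017 0 0;-0.049 0.017 0 0"}}

```text
time: 3.08
tool_pos: [376.6, 169.1, 227.0]
tcp_rot: [3.141, -0.0, 1.863]
contact_force: [0.5, 0.6, -0.4]
grip_width: 0.1
finger_force: 0.0
```

>>> {"name": "apply_moves", "arguments": {"motion": "-0.049 0.017 0 0;-0.049 0.017 0 0;-0.049 0.017 0 0;-0.049 0.017 0 0;-0.049 0.017 0 0;-0.049 0.017 0 0;-0.049 0.017 0 0;0 0 0 0"}}

```text
time: 4.08
tool_pos: [588.5, -127.4, 225.5]
tcp_rot: [-3.141, 0.0, 1.86]
contact_force: [-0.1, 0.9, -0.4]
grip_width: 0.6
finger_force: 0.0
```

```bash
cat > st.py <<'E'
from fit import *
Q=np.array([575.5,-20,1.859])
def st():
    o=bot.get_obs(); t=np.array(o["tool_pos"]); L=loc(t[None],Q)[0]
    print("t",o["time"],"tcp ramp",L.round(1),"yaw",round(o["tcp_rot"][2],3),"F",np.round(o["contact_force"],1),"w",round(o["grip_width"],1))
    return o
if __name__=="__main__": st()
E
python3 st.py
```

```text
t 4.075 tcp ramp [-106.7   18.1  225.5] yaw 1.86 F [-0.1  0.9 -0.4] w 0.6
```

>>> {"name": "apply_moves", "arguments": {"motion": "-0.021 0.009 0 0;-0.021 0.009 0 0;0 0 0.04 0;0 0 0.04 0;0 0 0.04 0;0 0 0.02 0;0 0 0 0"}}

```text
time: 4.95
tool_pos: [615.2, -158.2, 85.2]
tcp_rot: [-3.138, -0.003, 1.862]
contact_force: [-0.5, 0.2, 0.1]
grip_width: 0.4
finger_force: 0.0
```

```bash
python3 - <<'E'
from st import *
st(); c=bot.capture("scene"); cv2.imwrite("pics/a.png",cv2.resize(c["img"][150:310,200:430],None,fx=3,fy=3))
P=pts(c,np.ones((480,640),bool)); L=loc(P,Q)
# fingertip lateral position vs ramp, same camera
m=(abs(L[:,0]+148)<40)&(abs(L[:,1])<60)&(L[:,2]>75)&(L[:,2]<125); print(np.percentile(L[m],[3,50,97],axis=0).round(1).tolist())
E
```

```text
t 4.95 tcp ramp [-143.8    1.2   85.2] yaw 1.862 F [-0.5  0.2  0.1] w 0.4Traceback (most recent call last):
  File "<stdin>", line 5, in <module>
    return _quantile_unchecked(
        a, q, axis, out, overwrite_input, method, keepdims, weights)
    return _ureduce(a,
                    func=_quantile_ureduce_func,
    ...<5 lines>...
                    overwrite_input=overwrite_input,
                    method=method)
    r = func(a, **kwargs)
    result = _quantile(arr,
                       quantiles=q,
    ...<2 lines>...
                       out=out,
                       weights=wgt)
    slices_having_nans = np.isnan(arr[-1, ...])
                                  ~~~^^^^^^^^^
IndexError: index -1 is out of bounds for axis 0 with size 0
```

View pics/a.png

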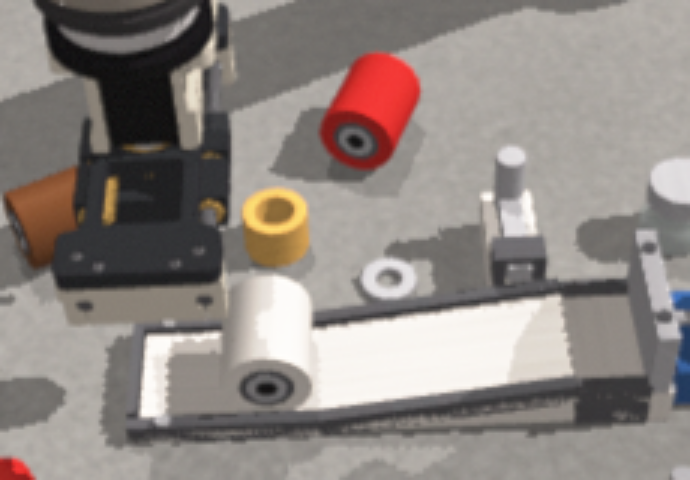

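The picture shows the gripper body at crop (140,210) over the landing end, with the roller untouched at crop (270,340). The fingers are hidden behind the body. I lower them now.

>>> {"name": "apply_moves", "arguments": {"motion": "-0.004 0.001 0.02 0;0 0 0.02 0;0 0 0.015 0;0 0 0.006 0;0 0 0 0;0 0 0 0"}}

```text
time: 5.75
tool_pos: [619.2, -163.3, 26.4]
tcp_rot: [3.14, 0.001, 1.859]
contact_force: [0.1, 0.6, 1.0]
grip_width: 0.8
finger_force: 0.0
```

>>> {"name": "apply_moves", "arguments": {"motion": "0.004 0 0 0;0.004 0 0 0;0.004 0 0 0;0.004 0 0 0;0.003 0 0 0;0.003 0 0 0;0.003 0 0 0;0.003 0 0 0"}}

```text
time: 6.75
tool_pos: [610.7, -136.1, 25.7]
tcp_rot: [3.142, -0.0, 1.859]
contact_force: [-0.3, -0.2, 0.8]
grip_width: 0.3
finger_force: 0.1
```

```bash
cat > look.py <<'E'
from st import *
import sys
st()
for n in("scene","top"):
    c=bot.capture(n); ds=bot.cut_out(c,"roller")
    P=pts(c,np.ones((480,640),bool)); L=loc(P,Q)
    for d in ds:
        R=loc(pts(c,d["pixels"]),Q)
        if len(R) and abs(np.median(R[:,1]))<25 and -150<np.median(R[:,0])<110:
            f=minimize(lambda k:np.mean(np.minimum(abs(np.hypot(R[:,0]-k[0],R[:,2]-k[1])-25),4)),[np.median(R[:,0]),np.median(R[:,2])-20],method="Nelder-Mead").x
            print(n,round(d["p"],2),"roller x,z",f.round(1),"y",np.percentile(R[:,1],[2,98]).round(1))
    if len(sys.argv)>1: cv2.imwrite(f"pics/{sys.argv[1]}_{n}.png",c["img"])
E
python3 look.py
```

```text
t 6.75 tcp ramp [-121.3   -0.7   25.7] yaw 1.859 F [-0.3 -0.2  0.8] w 0.3
scene 0.9 roller x,z [-86.2  34.4] y [-34.7  22.9]
```

>>> {"name": "apply_moves", "arguments": {"motion": "0.003 0 0.001 0;0.004 0 0.001 0;0.004 0 0 0;0.004 0 0 0;0.004 0 -0.0005 0;0.004 0 -0.0005 0;0.004 0 -0.0005 0;0.004 0 -0.0005 0"}}

```text
time: 7.95
tool_pos: [601.9, -106.3, 25.8]
tcp_rot: [3.141, 0.0, 1.859]
contact_force: [1.1, -1.5, 1.1]
grip_width: 0.6
finger_force: 0.6
```

>>> {"name": "apply_moves", "arguments": {"motion": "0.004 0 -0.0006 0;0.004 0 -0.0006 0;0.004 0 -0.0006 0;0.004 0 -0.0006 0;0.004 0 -0.0006 0;0.004 0 -0.0006 0;0.004 0 -0.0006 0;0.004 0 -0.0006 0"}}

```text
time: 8.95
tool_pos: [592.7, -75.6, 30.5]
tcp_rot: [3.142, -0.0, 1.859]
contact_force: [0.5, -1.1, 0.1]
grip_width: 0.4
finger_force: 0.6
```

```bash
python3 look.py
```

```text
t 8.95 tcp ramp [-58.2  -0.7  30.5] yaw 1.859 F [ 0.5 -1.1  0.1] w 0.4
scene 0.73 roller x,z [-23.5  41.9] y [-35.   24.7]
top 0.84 roller x,z [-19.9  39.7] y [-29.4   0.1]
```

>>> {"name": "apply_moves", "arguments": {"motion": "0.004 0 -0.0005 0;0.004 0 -0.0005 0;0.004 0 -0.0005 0;0.004 0 -0.0005 0;0.004 0 -0.0005 0;0.004 0 -0.0005 0;0.004 0 -0.0005 0;0.004 0 -0.0005 0"}}

```text
time: 10.15
tool_pos: [583.6, -44.9, 34.5]
tcp_rot: [-3.142, -0.0, 1.859]
contact_force: [0.3, -1.5, 0.3]
grip_width: 0.4
finger_force: 0.6
```

>>> {"name": "apply_moves", "arguments": {"motion": "0.004 0 -0.0005 0;0.004 0 -0.0005 0;0.004 0 -0.0005 0;0.004 0 -0.0005 0;0.004 0 -0.0005 0;0.004 0 -0.0005 0;0.004 0 -0.0005 0;0.004 0 -0.0005 0"}}

```text
time: 11.15
tool_pos: [574.5, -14.2, 38.6]
tcp_rot: [3.142, -0.0, 1.859]
contact_force: [-0.8, -2.2, 0.9]
grip_width: 0.3
finger_force: 0.6
```

```bash
python3 look.py
```

```text
t 11.15 tcp ramp [ 5.8 -0.7 38.6] yaw 1.859 F [-0.8 -2.2  0.9] w 0.3
```

>>> {"name": "apply_moves", "arguments": {"motion": "0.004 0 -0.0004 0;0.004 0 -0.0004 0;0.004 0 -0.0004 0;0.004 0 -0.0004 0;0.004 0 0 0;0.004 0 0 0;0.003 0 0 0;0.003 0 0 0"}}

```text
time: 12.35
tool_pos: [565.8, 14.7, 40.0]
tcp_rot: [-3.141, -0.0, 1.859]
contact_force: [-0.2, -0.0, 0.2]
grip_width: 0.4
finger_force: 0.0
```

>>> {"name": "apply_moves", "arguments": {"motion": "0.003 0 0 0;0.003 0 0 0;0.002 0 0 0;0.002 0 0 0;0 0 0 0;0 0 0 0"}}

```text
time: 13.1
tool_pos: [563.3, 23.8, 40.1]
tcp_rot: [3.141, -0.0, 1.859]
contact_force: [-0.3, 0.4, 0.1]
grip_width: 0.4
finger_force: 0.0
```

```bash
python3 look.py b; python3 -c "
import cv2;a=cv2.imread('pics/b_scene.png');cv2.imwrite('pics/b.png',cv2.resize(a[150:310,250:480],None,fx=3,fy=3))"
```

```text
t 13.1 tcp ramp [45.5 -0.7 40.1] yaw 1.859 F [-0.3  0.4  0.1] w 0.4
top 0.74 roller x,z [-50.2 -13.3] y [-37.   40.2]
top 0.72 roller x,z [84.3 49.4] y [-8.6 28.9]
```

View pics/b.png

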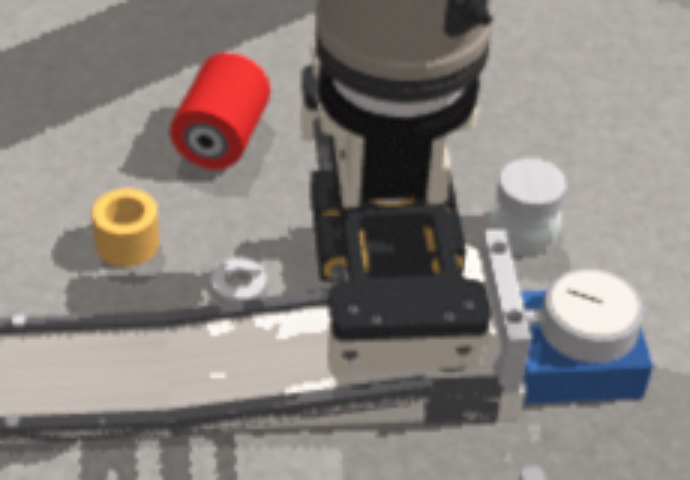

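The picture shows the gripper body at crop (400,300) over the seat end. The top camera gives the roller at x 84, z 49, so it is seated and clear of the finger. I back off, rise and go round to the outer side of the knob.

>>> {"name": "apply_moves", "arguments": {"motion": "-0.008 0 0 0;0 0 -0.03 0;0 0 -0.05 0;0 -0.04 0 0;0.005 -0.05 0 0;0.005 -0.05 0 0;0 -0.006 0 0;0 0 0 0"}}

```text
time: 14.3
tool_pos: [423.7, -16.3, 120.7]
tcp_rot: [3.14, 0.001, 1.858]
contact_force: [0.8, 0.3, -0.1]
grip_width: 0.5
finger_force: 0.0
```

```bash
python3 look.py d;python3 - <<'E'
from st import *
for n in("scene","top"):
    c=bot.capture(n); L=loc(pts(c,np.ones((480,640),bool)),Q)
    k=L[(abs(L[:,0]-47)<20)&(abs(L[:,1]-100)<22)&(L[:,2]>62)&(L[:,2]<76)]; print(n,len(k),k.mean(0) if len(k) else "")
E
python3 -c "
import cv2;a=cv2.imread('pics/d_scene.png');cv2.imwrite('pics/d.png',cv2.resize(a[150:310,250:480],None,fx=3,fy=3))"
```

```text
t 14.3 tcp ramp [ 46.7 144.5 120.7] yaw 1.858 F [ 0.8  0.3 -0.1] w 0.5
top 0.72 roller x,z [84.8 49.1] y [-29.1  29.4]
scene 92 [45.1977854  98.44084817 69.91576096]
top 0
```

View pics/d.png

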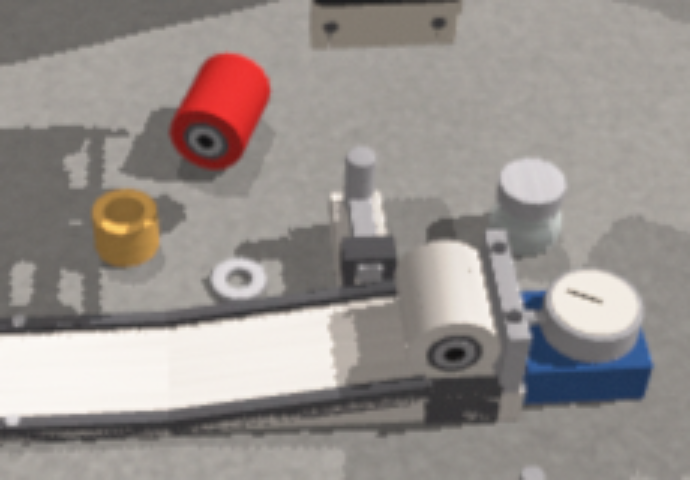

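The roller is square in the seat at crop (450,310), and the knob at (360,170) is still drawn out. I lower the finger beyond the knob.

>>> {"name": "apply_moves", "arguments": {"motion": "0 0 0.03 0;0 0 0.03 0;0 0 0.012 0;0 0 0 0;0 0.004 0 0;0 0.004 0 0;0 0.003 0 0;0 0.003 0 0"}}

```text
time: 15.6
tool_pos: [436.5, -11.7, 48.4]
tcp_rot: [3.141, 0.0, 1.859]
contact_force: [0.4, -0.3, -0.1]
grip_width: 0.5
finger_force: 0.0
```

>>> {"name": "apply_moves", "arguments": {"motion": "0 0.004 0 0;0 0.004 0 0;0 0.004 0 0;0 0.004 0 0;0 0.004 0 0;0 0.004 0 0;0 0.004 0 0;0 0.002 0 0"}}

```text
time: 16.6
tool_pos: [465.1, -3.1, 48.1]
tcp_rot: [3.142, -0.0, 1.859]
contact_force: [-1.7, -0.6, 1.9]
grip_width: 0.5
finger_force: 0.9
```

```bash
python3 look.py
```

```text
t 16.6 tcp ramp [ 47.6 101.   48.1] yaw 1.859 F [-1.7 -0.6  1.9] w 0.5
scene 0.59 roller x,z [82.3 51. ] y [-34.5  24.4]
top 0.76 roller x,z [85.  49.2] y [-28.8  -4.6]
```

>>> {"name": "apply_moves", "arguments": {"motion": "0 0.003 0 0;0 0.003 0 0;0 0.002 0 0;0 0.001 0 0;0 0 0 0"}}

```text
time: 17.42
tool_pos: [473.7, -0.6, 48.1]
tcp_rot: [3.141, -0.0, 1.859]
contact_force: [-0.6, -0.3, 0.4]
grip_width: 0.3
finger_force: 0.4
```

>>> {"name": "apply_moves", "arguments": {"motion": "0 0.001 0 0;0 0.001 0 0;0 0 0 0"}}

```text
time: 17.8
tool_pos: [475.5, -0.1, 48.1]
tcp_rot: [3.141, -0.0, 1.859]
contact_force: [-1.2, -0.4, -0.2]
grip_width: 0.5
finger_force: 0.5
```

Now at y ≈ 90. I keep going in small steps until the end stop is felt.

>>> {"name": "apply_moves", "arguments": {"motion": "0 0.001 0 0;0 0.001 0 0;0 0.001 0 0;0 0 0 0"}}

```text
time: 18.3
tool_pos: [476.3, 0.3, 48.0]
tcp_rot: [-3.137, -0.001, 1.86]
contact_force: [-8.8, -5.6, 6.0]
grip_width: 0.5
finger_force: 5.1
```

>>> {"name": "apply_moves", "arguments": {"motion": "0 0.001 0 0;0 0.001 0 0;0 0.001 0 0;0 0 0 0"}}

```text
time: 18.8
tool_pos: [476.5, 0.4, 47.9]
tcp_rot: [-3.132, -0.002, 1.86]
contact_force: [-18.2, -11.9, 13.9]
grip_width: 0.4
finger_force: 10.8
```

The end stop is reached: force rises with no further motion. I back off, rise and check.

>>> {"name": "apply_moves", "arguments": {"motion": "0 -0.008 0 0;0 -0.015 0 0;0 -0.02 0 0;0 0 -0.04 0;0 0 -0.05 0;0 -0.05 0 0;0 0 0 0"}}

```text
time: 19.68
tool_pos: [390.0, -24.8, 138.5]
tcp_rot: [3.141, -0.0, 1.858]
contact_force: [1.2, -0.0, 0.8]
grip_width: 0.4
finger_force: 0.0
```

```bash
python3 look.py e;python3 - <<'E'
from st import *
c=bot.capture("top"); L=loc(pts(c,np.ones((480,640),bool)),Q)
k=L[(abs(L[:,0]-47)<20)&(abs(L[:,1]-70)<30)&(L[:,2]>62)&(L[:,2]<76)]; print(len(k),k.mean(0) if len(k) else "")
E
python3 -c "
import cv2;a=cv2.imread('pics/e_scene.png');cv2.imwrite('pics/e.png',cv2.resize(a[150:310,250:480],None,fx=3,fy=3))"
```

```text
t 19.675 tcp ramp [ 48.1 179.2 138.5] yaw 1.858 F [ 1.2 -0.   0.8] w 0.4
scene 0.66 roller x,z [82.4 50.9] y [-34.5  24.2]
top 0.85 roller x,z [84.8 49.2] y [-28.   29.9]
83 [48.05898647 64.11552405 70.14112065]
```

View pics/e.png

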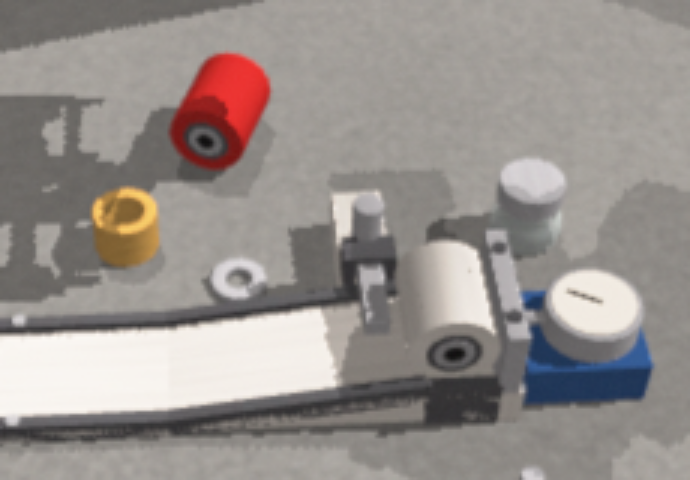

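The knob is home at y ≈ 64 mm (crop (370,215)). The bolt lies across behind the seated roller (crop (450,310)), and the hand is clear.

```bash
python3 -c "
from plant import bot
print(bot.close_job())"
```

```text
the job is handed in; nothing more can be done
None
```

The roller is seated against the stop, the keeper is fully home behind it, the hand is clear, and the job was handed in at about 20 s of the 58 s allowed; no verdict came back.

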